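Tare the dial scale with the bottle on it

ROBOT

A 6-joint arm with a two-finger parallel gripper is mounted at the origin on a cart in front of the work surface, level with it; the furniture and walls round the work are solid. World frame = base frame: x ahead of the robot, y to its left, z up, the work surface at z = 0. Lengths are in m, angles in rad, forces in N, time in s.
With the tool pointing down it reaches from about 0.25 to 0.725 m from the base axis. Payload 4 kg.
Tool frame: the origin (TCP) lies midway between the tips of the shut fingers; the grasp point (between the pads) lies 19 mm behind it; x points along the fingers, y is the direction in which the jaws open and shut, and the axes are right-handed (so a half turn about x gives the same grasp; the last joint's range is limited). The gripper opens to 85 mm and grips with 20 to 120 N. Pads are 22 mm wide; open, the fingers measure 114 mm over their backs; the gripper's body (76 mm by 85 mm) begins 54 mm behind the grasp point. The pads swing forward as they close: fully open they stand 13 mm farther back than shut.
Start: joints at [-1.101, 0.241, 0.005, 1.335, 0, 1.571], TCP at [0.226, -0.446, 0.231] pointing down, gripper open.
Joint ranges: [-2.72, 2.72], [-1.05, 1.87], [-1.09, 1.28], [-1.99, 2.15], [-1.42, 1.44], [-3.14, 3.14]. Speed limits (rad/s): [2.79, 2.79, 3.14, 3.14, 3.14, 3.14].

INTERFACE

Orientations are given as a unit quaternion [x, y, z, w].
In Python, from workcell import * gives the robot as it stands.
- The arm moves only by the tool play_rows, never from a script. Its argument "plan" is a list of rows, each a list of 7 numbers: the shift along the tool's x, y, z in mm, then the turn, a rotation vector about the tool's x, y, z in rad, then the closure, from -1 (fully open) to 1 (shut). In form: [[x, y, z, rx, ry, rz, grip], ...]. A call has 1 to 20 rows; each row shifts and turns the commanded pose from where the row before left it, along the tool's axes as they then stand; what a row does not reach is not made up. A row lasts 1/12 s, in which the tool goes at most 41.7 mm and 7.16 degrees, less where a joint would pass 70% of its speed; a pose out of reach is approached as far as the arm can. A call with a gripper value outside its range is refused whole. The fingers move at their own pace and stop on an object; the grip force is fixed at half the most. Time passes only in rows, so rows that do not move let the fingers close. It gives the time, the measured TCP pose, the force and the opening at its end, in the units of the state.
- get_obs(): the state, without advancing time (a new reading comes with each control period).
- camera(name): name is "scene" or "top" or "wrist"; returns a dict with "frame" (400x640x3 uint8, red, green, blue), "depth" (400x640 float32, m along the optical axis (not along the pixel's ray), 0 where there is no reading), "fx", "fy", "cx", "cy" (pixels), "distortion" ([k1, k2, p1, p2, k3] as OpenCV has them; the pictures are not rectified), "camera_from_world" (4x4, takes a point from world to camera coordinates). Camera axes: x right, y up, looking along -z (the intrinsics and any distortion apply to the point x, -y, -z); pixel columns grow to the right and rows downward; lengths in m; the calibration is good to about 2 mm. A picture is of the moment at which its call begins.
- job_done(): hands the job in, once; it reports no verdict.
Trained networks look in a picture, given as the dict that the camera call returned (one of the last four; its "shot" number tells which), for a name from the list of things; names that differ only in an ending like _2 or _b are one class to them, and where a whole thing is asked for, a point or a joint stands for the part that bears it (a point fixed in the world has none). Each returns a list of dicts, best first, with "confidence" (0 to 1); they miss things now and then, are a little off and sometimes report something else, mostly with a low value. They report only what shows in the picture. A call takes as long as a camera call. They do not tell look-alikes from the thing itself.
- search_frame(thing, picture): "centre" ([x, y, z] in m, in world coordinates, good to about 4 mm: the middle of the surface that is visible of it).
- pinpoint(thing, picture): "centre" ([x, y, z] in m, in world coordinates, good to about 4 mm: a listed point, or the origin of a listed thing).
The state is a dict: "clock": time; "joint_pos": joint angles; "joint_vel": joint speeds; "tau": joint torques, N m; "eef_pos": TCP position; "tool_rot": TCP orientation; "ft_force": force on the tool from outside, world axes, zero at the start; "ft_torque": the same for the moment, N m; "grip_width": finger opening in m.
Only numpy, scipy, OpenCV 4.12 (cv2) and the standard library are available. Lean on these libraries where they do the work, as an engineer would, in place of code of your own. Each camera call takes 0.05 s, during which the arm holds its last target. There are 200 camera calls.

TASK

Tare the dial scale for the blue-capped media bottle that stands near the front of the bench (not the one at the back by the carton): stand the bottle upright in the ring on the scale's pan and let go of it, then, with the needle at rest under its weight, turn the bezel of the dial (push it round by its finger posts, either way) until its zero mark points at the tip of the needle. Leave everything else on the bench where it stands.

Things in the scene. Friction and masses are not known exactly. Their poses are not given: they have to be found in the camera images.
- scale: Bench dial scale, fixed, grey housing 150 x 300 mm and 40 mm high. Origin on the bench under the housing; own x points to its back, own y along its length towards the pan, z up. The dial lies face-up at the -y end (axis at own x 0, y -75 mm), the pan is at the +y end (own x 0, y +90 mm).
- dial_centre (a point): Point on the vertical axis of the dial, at the height of the top of the bezel ring (60 mm above the bench). The axes are those of the scale. The bezel is a steel ring of 72 mm outer and 52 mm inner radius round a white graduated face.
- pan_seat (a point): Centre of the pan's floor, 63 mm above the bench when empty. A ring of inner radius 36 mm and outer radius 40 mm stands round it, its rim 17 mm above the floor. The pan is sprung: it sinks 4 mm per newton of load (13.5 mm at most) and turns the needle as it sinks.
- needle_tip (a point): Tip of the black needle, 47 mm from the dial axis, below the top of the bezel ring. With an empty pan it points to the scale's own -x; it turns clockwise seen from above, 0.7 rad per newton of load.
- zero_mark (a point): Inner tip of the bezel's only zero mark, a black wedge on the ring that points inward; 47 mm from the dial axis. It turns with the bezel, as do four upright finger posts, 12 mm in diameter, which stand on the ring 62 mm from the axis, up to 84 mm above the bench, at 45, 135, 225 and 315 degrees from the zero mark.
- bezel (a joint): Angle of the bezel about the vertical dial axis, rad, growing clockwise seen from above; 0 when the zero mark lies at the scale's own -x side. It can be turned more than a full turn either way, needs about 2 N at a post, and stays where it is left.
- needle (a joint): Angle of the needle, rad, growing clockwise seen from above; 0 with the pan empty, pointing to the scale's own -x.
- bottle: Media bottle, loose and upright, the one nearer the robot (another stands out of reach at the back): clear body 63 mm in diameter, 141 mm high, with a wide blue screw cap (48 mm in diameter, from 114 to 141 mm above its base, fixed to it); 0.13 to 0.31 kg. Origin at the centre of its base, z up along its axis. Best grasped across the cap from above.
- jar: Bystander: dark squarish jar with a screw cap, 78 x 85 x 149 mm, origin at the centre of its base.
- flask: Bystander: conical glass flask, 71 mm in diameter at the base, 112 mm high, origin at the centre of its base.
- wash_bottle: Bystander: white wash bottle with a bent spout, 66 x 96 mm, 198 mm high, near the dial end of the scale; origin at the centre of its base.
- beaker: Bystander: small glass beaker, 51 x 56 mm, 71 mm high, in front of the scale; origin at the centre of its base.
Things that resemble listed ones, but are neither listed nor needed, are in the scene too. What is shaped like the bottle but orange or pink is not meant.

How it is judged:
By the outcome, as a careful person would: the job done as asked, in the order asked, and still so for the second after the job is handed in, with the robot touching nothing.
It also fails if it takes over 67 s, if anything falls off the work surface, if the arm or the gripper's body presses on something with over 40 N, if the wrist force passes 120 N, or if a joint passes its speed limit or range.

## Working session

There is one attempt and no reset: what is moved stays moved. The work goes in short steps, Python scripts to look and compute and a tool call to move; the robot and the scene stay as the last step left them, time stands still between calls to the robot, and variables do not carry over. Pictures are saved under pics/ and viewed, about 8 in all and at most 12, crops included, and the job is handed in when it is done.

Besides the shell and the picture viewer there is one more tool, called after ">>>" in YAML: its name, and indented under it one key for each argument. play_rows: Moves the arm, as the interface text tells. Its arguments: {"type":"object","properties":{"plan":{"type":"array","items":{"type":"array","items":{"type":"number"}}}},"required":["plan"]}

```bash
mkdir -p pics; cat > h.py <<'E'
from workcell import *
import numpy as np, cv2
from scipy.spatial.transform import Rotation as R
np.set_printoptions(precision=4,suppress=True)
def save(c,n,crop=None,s=1):
    f=c["frame"]
    if crop: f=f[crop[1]:crop[3],crop[0]:crop[2]]
    cv2.imwrite(f"pics/{n}.png",cv2.resize(f[:,:,::-1],None,fx=s,fy=s,interpolation=cv2.INTER_CUBIC))
def K(c): return np.array([[c["fx"],0,c["cx"]],[0,c["fy"],c["cy"]],[0,0,1.]])
def proj(c,p):
    T=np.array(c["camera_from_world"]); q=T[:3,:3]@np.array(p)+T[:3,3]
    q=q*[1,-1,-1]
    return cv2.projectPoints(q.reshape(1,1,3),np.zeros(3),np.zeros(3),K(c),np.array(c["distortion"],float))[0].ravel()
def onplane(c,u,v,z):
    n=cv2.undistortPoints(np.array([[[u,v]]],float),K(c),np.array(c["distortion"],float)).ravel()
    T=np.array(c["camera_from_world"]); d=T[:3,:3].T@np.array([n[0],-n[1],-1]); o=-T[:3,:3].T@T[:3,3]
    return o+d*(z-o[2])/d[2]
E
python3 - <<'E'
from h import *
o=get_obs(); print(o["clock"],o["eef_pos"],o["tool_rot"],R.from_quat(o["tool_rot"]).as_matrix())
a=camera("top"); b=camera("scene")
save(a,"top"); save(b,"scene")
for n,c in (("top",a),("scene",b)):
    for t in ["scale","dial_centre","pan_seat","needle_tip","zero_mark","bottle","jar","flask","wash_bottle","beaker"]:
        for r in pinpoint(t,c)[:4]: print(n,t,np.array(r["centre"]),round(r["confidence"],2),proj(c,r["centre"]).round())
E
```

```text
0.0 [ 0.2261 -0.4453  0.2304] [-0.6875 -0.1653  0.6878 -0.1639] [[-0.0009  0.4527 -0.8916]
 [ 0.0018 -0.8916 -0.4527]
 [-1.     -0.0021 -0.    ]]
top scale [ 0.5559  0.189  -0.0011] 0.85 [214. 192.]
top dial_centre [0.5835 0.1186 0.0598] 0.56 [236. 178.]
top pan_seat [0.5177 0.2735 0.0638] 0.56 [179. 203.]
top zero_mark [ 0.4407 -0.2738  0.0041] 0.66 [375. 228.]
top zero_mark [0.6201 0.087  0.0607] 0.64 [247. 165.]
top bottle [ 0.3639 -0.5008  0.0015] 0.93 [451. 253.]
top bottle [ 0.4304 -0.3821  0.    ] 0.62 [411. 231.]
top bottle [ 0.5911 -0.1913  0.0029] 0.62 [345. 178.]
top jar [ 0.6921 -0.0121 -0.0001] 0.16 [283. 145.]
top flask [ 0.4425 -0.2725  0.0022] 0.91 [374. 228.]
top flask [ 0.4355 -0.3815  0.0007] 0.34 [411. 229.]
top wash_bottle [ 0.692  -0.0131 -0.0026] 0.57 [283. 145.]
top beaker [0.4468 0.0911 0.0019] 0.58 [248. 229.]
scene scale [0.5567 0.1893 0.0018] 0.62 [261. 195.]
scene dial_centre [ 0.5523 -0.3255 -0.0005] 0.65 [384. 228.]
scene dial_centre [0.5794 0.1175 0.0623] 0.62 [280. 182.]
scene pan_seat [0.5215 0.2747 0.0632] 0.79 [237. 179.]
scene needle_tip [ 0.4403  0.0908 -0.0003] 0.49 [264. 212.]
scene zero_mark [0.6165 0.0861 0.0626] 0.62 [292. 180.]
scene zero_mark [ 0.5511 -0.3281 -0.0008] 0.53 [385. 228.]
scene bottle [ 0.5913 -0.1905 -0.0002] 0.95 [354. 214.]
scene bottle [ 0.3597 -0.4981 -0.0004] 0.81 [414. 270.]
scene bottle [ 0.4329 -0.3816  0.0006] 0.56 [386. 248.]
scene jar [ 0.5533 -0.3259 -0.0009] 0.68 [385. 228.]
scene wash_bottle [ 0.6962 -0.0115  0.0009] 0.96 [324. 193.]
scene beaker [ 0.4417  0.0928 -0.0002] 0.64 [264. 212.]
```

View pics/top.png

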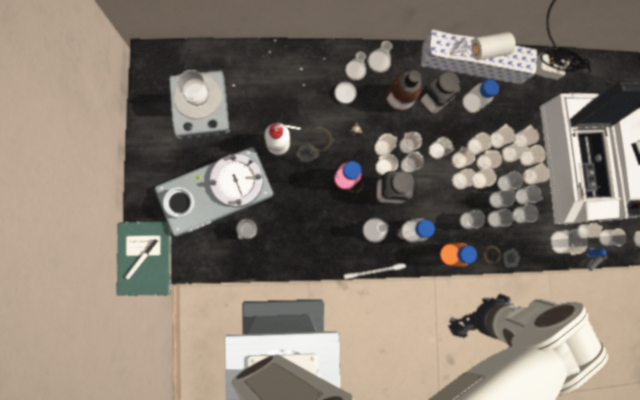

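View pics/scene.png

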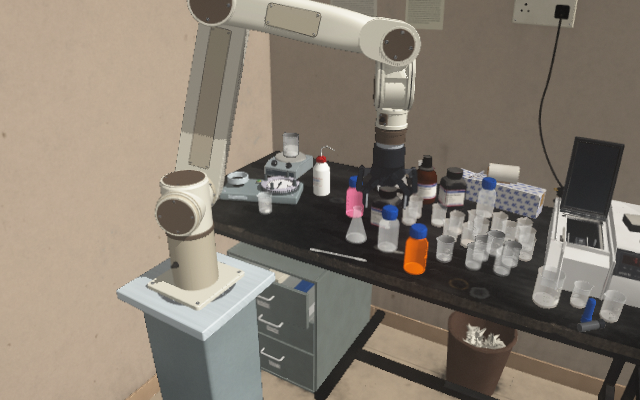

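In `top`, these could be taken for the bottle:
- the clear blue-capped one at (415,231), world (0.431,-0.382)
- the orange one at (458,254)
- the pink one at (347,175)
- a clear blue-capped one at the back by the carton, at (483,95)

The description fits the one at (415,231). I'll move near it and check in a wrist view.

>>> play_rows:
  plan:
    - [-5,3,-10,0,0,0,-1]
    - [-5,3,-15,0,0,0,-1]
    - [-5,3,-15,0,0,0,-1]
    - [-5,3,-15,0,0,0,-1]
    - [-5,3,-15,0,0,0,-1]
    - [-5,3,-15,0,0,0,-1]
    - [0,3,-15,0,0,0,-1]
    - [0,3,-15,0,0,0,-1]
    - [0,3,-10,0,0,0,-1]
    - [0,0,0,0,0,0,-1]
    - [0,0,0,0,0,0,-1]

```text
clock: 2.02
eef_pos: [0.3505, -0.4131, 0.2612]
tool_rot: [-0.687, -0.165, 0.688, -0.165]
ft_force: [0.2, -0.3, 0.3]
grip_width: 0.0856
```

```bash
python3 - <<'E'
from h import *
o=get_obs(); print(o["clock"],o["eef_pos"],o["grip_width"])
c=camera("wrist"); save(c,"w1")
for r in pinpoint("bottle",c)+search_frame("bottle",c): print(np.array(r["centre"]),r["confidence"],proj(c,r["centre"]).round())
for r in pinpoint("flask",c)+pinpoint("jar",c): print(np.array(r["centre"]),r["confidence"])
# cap top by colour+depth
f=c["frame"].astype(int); m=((f[:,:,2]>f[:,:,0]+60)).astype(np.uint8)
n,l,s,ce=cv2.connectedComponentsWithStats(m)
for i in range(1,n):
    if s[i,4]>150:
        d=c["depth"][l==i]; print(s[i],ce[i],np.median(d[d>0]) if (d>0).any() else 0, onplane(c,*ce[i],0.141))
T=np.array(c["camera_from_world"]); print(-T[:3,:3].T@T[:3,3], T[:3,:3])
E
```

```text
2.0167 [ 0.3505 -0.4131  0.2612] 0.08558324190803088
[ 0.4323 -0.383  -0.001 ] 0.67 [330.  77.]
[ 0.358  -0.4985 -0.004 ] 0.66 [386. 181.]
[ 0.3674 -0.4832  0.122 ] 0.76 [403. 203.]
[ 0.4301 -0.3857  0.1416] 0.59 [337.  78.]
[ 0.4348 -0.2699 -0.0016] 0.7
[ 304   39   64   69 3465] [335.4488  72.6496] 0.24782439 [ 0.4329 -0.3832  0.141 ]
[ 385  190   62   59 2791] [415.3877 219.0523] 0.2836796 [ 0.3636 -0.4924  0.141 ]
[ 0.4212 -0.3771  0.404 ] [[ 0.4528 -0.8916  0.0002]
 [ 0.848   0.4305 -0.3091]
 [ 0.2755  0.1401  0.951 ]]
```

View pics/w1.png

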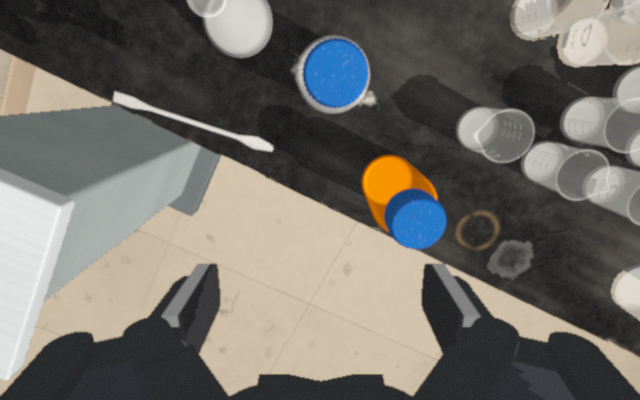

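The wrist view shows the clear bottle's blue cap at (335,73), which gives (0.4325,-0.383). The orange look-alike is at (415,219). I'll grasp the clear one.

>>> play_rows:
  plan:
    - [0,2,-15,0,0,0,-1]
    - [0,2,-20,0,0,0,-1]
    - [0,2,-20,0,0,0,-1]
    - [0,2,-20,0,0,0,-1]
    - [0,2.3,-11.7,0,0,0,-1]
    - [0,0,0,0,0,0,-1]
    - [20,0,0,0,0,0,-1]
    - [25,0,0,0,0,0,-1]
    - [25,0,0,0,0,0,-1]
    - [25,0,0,0,0,0,-1]
    - [25,0,0,0,0,0,-1]
    - [20,0,0,0,0,0,-1]
    - [13,0,0,0,0,0,-1]
    - [0,0,0,0,0,0,-1]
    - [0,0,0,0,0,0,-1]
    - [0,0,0,0,0,0,-1]

```text
clock: 3.6
eef_pos: [0.432, -0.3842, 0.1095]
tool_rot: [0.688, 0.164, -0.687, 0.165]
ft_force: [0.8, 0.1, -0.3]
grip_width: 0.0852
```

>>> play_rows:
  plan:
    - [0,0,0,0,0,0,0]
    - [0,0,0,0,0,0,1]
    - [0,0,0,0,0,0,1]
    - [0,0,0,0,0,0,1]
    - [0,0,0,0,0,0,1]
    - [0,0,0,0,0,0,1]
    - [0,0,0,0,0,0,1]
    - [0,0,0,0,0,0,1]

```text
clock: 4.27
eef_pos: [0.4325, -0.3835, 0.1098]
tool_rot: [0.688, 0.164, -0.687, 0.165]
ft_force: [-1.3, 1.1, 5.6]
grip_width: 0.0451
```

>>> play_rows:
  plan:
    - [-8,0,0,0,0,0,1]
    - [-15,0,0,0,0,0,1]
    - [-25,0,0,0,0,0,1]
    - [-30,0,0,0,0,0,1]
    - [-30,0,0,0,0,0,1]
    - [-30,0,0,0,0,0,1]
    - [-20,-3,-2,0,0,0,1]
    - [-12,-8,-5,0,0,0,1]
    - [0,-15,-10,0,0,0,1]
    - [0,-21,-15,0,0,0,1]
    - [0,-25,-17,0,0,0,1]
    - [0,-25,-17,0,0,0,1]
    - [0,-25,-17,0,0,0,1]
    - [0,-25,-17,0,0,0,1]
    - [0,-25,-17,0,0,0,1]
    - [0,-25,-17,0,0,0,1]
    - [0,-25,-17,0,0,0,1]
    - [0,-25,-17,0,0,0,1]
    - [0,-25,-17,0,0,0,1]
    - [0,-25,-17,0,0,0,1]

```text
clock: 5.93
eef_pos: [0.4767, -0.025, 0.2776]
tool_rot: [-0.687, -0.165, 0.688, -0.164]
ft_force: [0.7, -0.5, -1.6]
grip_width: 0.0449
```

>>> play_rows:
  plan:
    - [0,-25,-17,0,0,0,1]
    - [0,-25,-17,0,0,0,1]
    - [0,-25,-17,0,0,0,1]
    - [0,-25,-17,0,0,0,1]
    - [0,-20,-14,0,0,0,1]
    - [0,-15,-10,0,0,0,1]
    - [0,-10,-7,0,0,0,1]
    - [0,-5,-4,0,0,0,1]
    - [0,0,0,0,0,0,1]
    - [0,0,0,0,0,0,1]
    - [0,0,0,0,0,0,1]

```text
clock: 6.85
eef_pos: [0.5014, 0.1524, 0.2782]
tool_rot: [-0.688, -0.164, 0.688, -0.164]
ft_force: [-0.8, -0.4, -2.2]
grip_width: 0.0455
```

```bash
python3 - <<'E'
from h import *
o=get_obs(); print(o["clock"],o["eef_pos"],o["tool_rot"],o["grip_width"],o["joint_pos"])
c=camera("wrist"); save(c,"w2")
for t in ["dial_centre","pan_seat","needle_tip","zero_mark","bottle"]:
  for r in pinpoint(t,c): print(t,np.array(r["centre"]),r["confidence"],proj(c,r["centre"]).round())
E
```

```text
6.85 [0.5014 0.1524 0.2782] [-0.6876 -0.164   0.688  -0.1643] 0.04552848994317879 [ 0.2953  0.2754  0.1724  1.4684 -0.0004  2.9683]
dial_centre [0.5822 0.1161 0.0576] 0.77 [388. 109.]
pan_seat [0.5196 0.2737 0.0621] 0.94 [218.  93.]
needle_tip [0.5433 0.0968 0.0588] 0.54 [386. 152.]
zero_mark [0.6153 0.0911 0.0575] 0.64 [427.  89.]
bottle [0.5018 0.1504 0.1669] 0.91 [323. 194.]
bottle [ 0.5888 -0.1936 -0.0004] 0.89 [593. 213.]
```

View pics/w2.png

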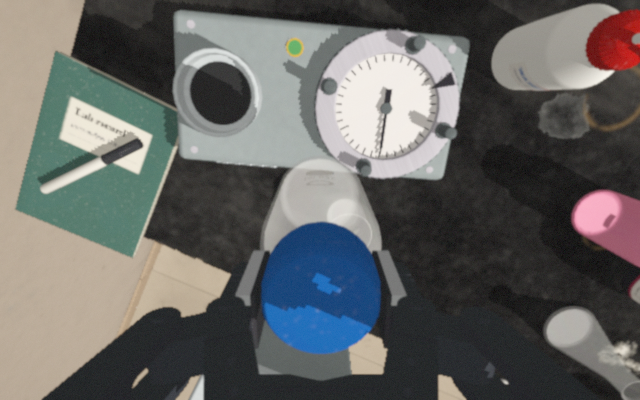

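The wrist view shows the bottle in the gripper, the pan ring centred near (217,91) and the dial at (388,108). The zero mark is at (444,80), the needle tip at (380,155), and posts stand at (415,43), (329,87), (364,166) and (448,131). Joint 6 is close to its limit, so I'll turn the tool back on the way to the pan.

```bash
python3 - <<'E'
from h import *
c=camera("wrist"); f=c["frame"].astype(int)
m=((f[:,:,2]>f[:,:,0]+60)).astype(np.uint8); m[:,450:]=0
n,l,s,ce=cv2.connectedComponentsWithStats(m); i=1+np.argmax(s[1:,4]); 
cn=cv2.findContours((l==i).astype(np.uint8),cv2.RETR_EXTERNAL,cv2.CHAIN_APPROX_NONE)[0][0]
P=np.array([onplane(c,*p[0],0.309) for p in cn]); 
print(cv2.minEnclosingCircle(P[:,:2].astype(np.float32)),s[i], get_obs()["eef_pos"])
for u,v in [(217,91),(172,91),(262,91),(217,48),(217,134)]: print(onplane(c,u,v,0.08))
# ring fit: hough
g=cv2.cvtColor(c["frame"],cv2.COLOR_RGB2GRAY)
from_h=[]
q=np.mgrid[-60:60.1:0.5,-60:60.1:0.5]/1000
W=np.zeros(q[0].shape+(2,),np.float32)
for a in range(W.shape[0]):
  for b in range(W.shape[1]): W[a,b]=proj(c,[0.5196+q[0][a,b],0.274+q[1][a,b],0.08])
im=cv2.remap(g,W[...,0],W[...,1],cv2.INTER_LINEAR)
h=cv2.HoughCircles(cv2.GaussianBlur(im,(5,5),0),cv2.HOUGH_GRADIENT,1,5,param1=80,param2=15,minRadius=66,maxRadius=86)
if h is not None:
  for x,y,r in h[0][:5]: print("rect circ",0.5196+(y-120)/2000,0.274+(x-120)/2000,r/2)
E
```

```text
((0.5071397423744202, 0.1552876979112625), 0.027775267139077187) [  262   223   119   131 12368] [0.5017 0.1529 0.2784]
[0.5236 0.2717 0.08  ]
[0.5047 0.309  0.08  ]
[0.5426 0.2344 0.08  ]
[0.5581 0.2852 0.08  ]
[0.4865 0.2571 0.08  ]
rect circ 0.52035 0.27075 39.35
rect circ 0.51785 0.27225 38.3
rect circ 0.51834995 0.27475 36.1
rect circ 0.52035 0.26674998 36.05
rect circ 0.52384996 0.27475 35.0
```

>>> play_rows:
  plan:
    - [0,0,0,-0.11,0,0,1]
    - [0,0,0,-0.11,0,0,1]
    - [0,0,0,-0.11,0,0,1]
    - [0,0,0,-0.11,0,0,1]
    - [0,0,0,-0.11,0,0,1]
    - [0,0,0,-0.11,0,0,1]
    - [0,0,0,-0.11,0,0,1]
    - [0,0,0,-0.11,0,0,1]
    - [0,0,0,-0.11,0,0,1]
    - [0,0,0,-0.11,0,0,1]
    - [0,0,0,0,0,0,1]
    - [0,0,0,0,0,0,1]

```text
clock: 8.2
eef_pos: [0.5016, 0.1533, 0.2784]
tool_rot: [0.501, 0.499, -0.501, 0.499]
ft_force: [0.1, -0.4, -1.5]
grip_width: 0.0452
```

>>> play_rows:
  plan:
    - [0,1,-6,0,0,0,1]
    - [0,2,-13,0,0,0,1]
    - [0,3,-20,0,0,0,1]
    - [0,3,-20,0,0,0,1]
    - [0,3,-20,0,0,0,1]
    - [0,3,-20,0,0,0,1]
    - [0,2,-13,0,0,0,1]
    - [0,1.4,-7,0,0,0,1]
    - [20,0,0,0,0,0,1]
    - [20,0,0,0,0,0,1]
    - [15,0,0,0,0,0,1]
    - [5,0,0,0,0,0,1]
    - [0,0,0,0,0,0,1]
    - [0,0,0,0,0,0,1]
    - [0,0,0,0,0,0,1]

```text
clock: 9.45
eef_pos: [0.5209, 0.2726, 0.2198]
tool_rot: [0.501, 0.499, -0.5, 0.5]
ft_force: [-0.2, -1.0, -2.6]
grip_width: 0.045
```

```bash
python3 - <<'E'
from h import *
o=get_obs(); print(o["clock"],o["eef_pos"],o["joint_pos"])
ims=[]
for n in ("wrist","scene","top"):
  c=camera(n)
  for t in ["pan_seat","bottle"]:
    for r in pinpoint(t,c): print(n,t,np.array(r["centre"]),r["confidence"],proj(c,r["centre"]).round())
  if n=="wrist": ims.append(c["frame"])
  else:
    u,v=proj(c,[.52,.272,.12]).astype(int); ims.append(cv2.resize(c["frame"][max(v-50,0):v+50,max(u-40,0):u+40],(320,400),interpolation=cv2.INTER_CUBIC))
cv2.imwrite("pics/p3.png",cv2.resize(np.hstack(ims[:2]),(800,333))[:,:,::-1])
E
```

```text
9.45 [0.5209 0.2726 0.2198] [ 0.4822  0.42    0.2289  1.3773 -0.0001  2.0544]
wrist pan_seat [ 0.6931 -0.0137  0.0042] 0.52 [454. 381.]
wrist bottle [0.5191 0.2709 0.1087] 0.66 [318. 196.]
scene pan_seat [0.5208 0.2717 0.0643] 0.66 [238. 179.]
scene bottle [0.5198 0.2761 0.1108] 0.92 [236. 167.]
scene bottle [ 0.5864 -0.1921 -0.0008] 0.78 [353. 215.]
scene bottle [ 0.3608 -0.4988  0.0015] 0.62 [414. 269.]
top pan_seat [0.5192 0.2727 0.0612] 0.82 [179. 202.]
top pan_seat [0.5222 0.2747 0.1112] 0.43 [174. 199.]
top bottle [0.5219 0.2733 0.1061] 0.89 [175. 199.]
top bottle [ 0.5895 -0.1903  0.0021] 0.67 [345. 178.]
top bottle [ 0.3635 -0.4958  0.0023] 0.66 [450. 253.]
top bottle [ 0.4418 -0.2749  0.005 ] 0.49 [375. 228.]
```

View pics/p3.png

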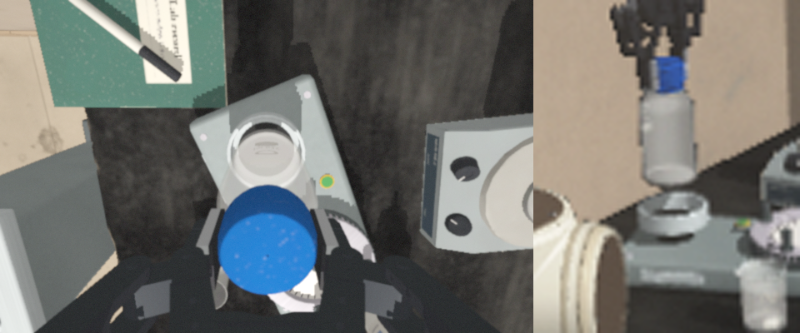

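The wrist and scene views show the bottle hanging upright over the ring, centred within about 1 mm, so I'll lower it with force checks.

>>> play_rows:
  plan:
    - [8,0,1,0,0,0,1]
    - [10,0,0,0,0,0,1]
    - [7,0,0,0,0,0,1]
    - [5,0,0,0,0,0,1]
    - [5,0,0,0,0,0,1]
    - [5,0,0,0,0,0,1]
    - [0,0,0,0,0,0,1]
    - [0,0,0,0,0,0,1]

```text
clock: 10.57
eef_pos: [0.5199, 0.2713, 0.1779]
tool_rot: [-0.5, -0.5, 0.501, -0.5]
ft_force: [0.3, 0.1, -1.4]
grip_width: 0.045
```

>>> play_rows:
  plan:
    - [4,0,0,0,0,0,1]
    - [4,0,0,0,0,0,1]
    - [2,0,0,0,0,0,1]
    - [0,0,0,0,0,0,1]
    - [0,0,0,0,0,0,1]

```text
clock: 10.98
eef_pos: [0.5203, 0.2715, 0.1685]
tool_rot: [0.5, 0.5, -0.5, 0.5]
ft_force: [0.7, -0.2, -1.5]
grip_width: 0.0449
```

```bash
python3 - <<'E'
from h import *
o=get_obs(); print(o["eef_pos"],o["ft_force"],o["ft_torque"],o["grip_width"])
E
```

```text
[0.5203 0.2715 0.1685] [ 0.6817 -0.2201 -1.489 ] [ 0.0593 -0.122   0.0059] 0.04491381758065005
```

>>> play_rows:
  plan:
    - [2,0,0,0,0,0,1]
    - [1,0,0,0,0,0,1]
    - [0,0,0,0,0,0,1]
    - [0,0,0,0,0,0,1]
    - [0,0,0,0,0,0,0.2]
    - [0,0,0,0,0,0,-0.2]
    - [0,0,0,0,0,0,-0.6]
    - [0,0,0,0,0,0,-1]
    - [0,0,0,0,0,0,-1]
    - [0,0,0,0,0,0,-1]
    - [0,0,0,0,0,0,-1]
    - [0,0,0,0,0,0,-1]

```text
clock: 11.98
eef_pos: [0.5201, 0.2714, 0.1653]
tool_rot: [-0.5, -0.5, 0.5, -0.5]
ft_force: [-0.6, -0.2, 0.1]
grip_width: 0.0853
```

>>> play_rows:
  plan:
    - [-5,0,0,0,0,0,-1]
    - [-10,0,0,0,0,0,-1]
    - [-20,0,0,0,0,0,-1]
    - [-30,0,0,0,0,0,-1]
    - [-30,0,0,0,0,0,-1]
    - [-30,0,0,0,0,0,-1]
    - [-10,0,15,0,0,0,-1]
    - [0,3,25,0,0,0,0]
    - [0,5,25,0,0,0,1]
    - [0,5,20,0,0,0,1]
    - [0,5,10,0,0,0,1]
    - [0,0,0,0,0,0,1]
    - [0,0,0,0,0,0,1]
    - [0,0,0,0,0,0,1]

```text
clock: 13.15
eef_pos: [0.5379, 0.177, 0.3003]
tool_rot: [0.5, 0.5, -0.5, 0.5]
ft_force: [-0.2, 0.4, 0.9]
grip_width: 0.0009
```

```bash
python3 - <<'E'
from h import *
o=get_obs(); print(o["clock"],o["eef_pos"],o["grip_width"],o["joint_pos"])
c=camera("wrist"); save(c,"w4")
for n in ("wrist","scene","top"):
  c=c if n=="wrist" else camera(n)
  for t in ["dial_centre","pan_seat","needle_tip","zero_mark","bottle"]:
    for r in pinpoint(t,c): print(n,t,np.array(r["centre"]),r["confidence"],proj(c,r["centre"]).round())
E
```

```text
13.15 [0.5379 0.177  0.3003] 0.000895836200167854 [0.3177 0.3624 0.3501 1.5586 0.0006 1.889 ]
wrist dial_centre [0.5812 0.1164 0.0614] 0.72 [358. 211.]
wrist needle_tip [0.5622 0.1549 0.0604] 0.47 [342. 179.]
wrist zero_mark [0.614  0.093  0.0603] 0.86 [385. 229.]
wrist bottle [0.5157 0.2716 0.0573] 0.6 [299.  69.]
scene pan_seat [0.5818 0.1182 0.0621] 0.67 [280. 182.]
scene zero_mark [0.6157 0.0887 0.0605] 0.61 [291. 181.]
scene zero_mark [0.5554 0.1879 0.0019] 0.21 [261. 195.]
scene bottle [ 0.5866 -0.1916 -0.0016] 0.77 [353. 215.]
scene bottle [0.5213 0.2735 0.0563] 0.76 [238. 180.]
scene bottle [ 0.3599 -0.4985 -0.0003] 0.65 [414. 270.]
top dial_centre [0.5828 0.1212 0.0589] 0.64 [235. 179.]
top needle_tip [0.5553 0.1579 0.0583] 0.48 [222. 189.]
top zero_mark [0.6213 0.0881 0.0623] 0.9 [247. 165.]
top bottle [ 0.3652 -0.4968  0.0015] 0.9 [450. 252.]
top bottle [ 0.5914 -0.193   0.0046] 0.87 [346. 177.]
```

View pics/w4.png

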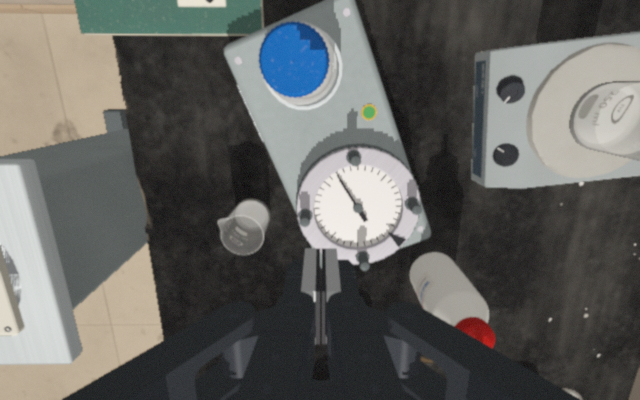

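The wrist view shows the bottle standing in the pan ring with its cap at (294,60). The needle tip is at (337,174), the dial centre at (358,206) and the zero mark at (398,239). The posts are at (353,156), (412,204), (304,215) and (363,258).

The needle is at about 116° in world and the zero mark at about −36°. That calls for a counter-clockwise turn of about 152°, which I'll do as two pushes on the robot side with the fingers shut.

>>> play_rows:
  plan:
    - [0,0,0,-0.111,0,0,1]
    - [0,0,0,-0.111,0,0,1]
    - [0,0,0,-0.111,0,0,1]
    - [0,0,0,-0.111,0,0,1]
    - [0,0,0,-0.111,0,0,1]
    - [0,0,0,-0.111,0,0,1]
    - [0,0,0,-0.111,0,0,1]
    - [0,0,0,-0.111,0,0,1]
    - [0,0,0,-0.111,0,0,1]
    - [0,0,0,-0.111,0,0,1]
    - [0,0,0,-0.111,0,0,1]
    - [0,0,0,-0.111,0,0,1]
    - [0,0,0,-0.111,0,0,1]
    - [0,0,0,-0.111,0,0,1]
    - [0,0,0,-0.111,0,0,1]
    - [15,-20,-12,0,0,0,1]
    - [25,-23.5,-12,0,0,0,1]
    - [0,0,0,0,0,0,1]
    - [0,0,0,0,0,0,1]

```text
clock: 15.63
eef_pos: [0.5157, 0.1293, 0.258]
tool_rot: [-0.033, 0.708, 0.032, 0.704]
ft_force: [-0.0, 0.2, 0.1]
grip_width: -0.0
```

```bash
cat > ang.py <<'E'
from h import *
o=get_obs(); M=R.from_quat(o["tool_rot"]).as_matrix(); C=np.array([.582,.117]); p=np.array(o["eef_pos"])
print("t",o["clock"],"tcp",p,"yaw_y",np.degrees(np.arctan2(M[1,1],M[0,1])),"j",o["joint_pos"],"f",o["ft_force"])
import sys
for n in sys.argv[1:]:
  c=camera(n)
  for t in ["dial_centre","needle_tip","zero_mark"]:
    for r in pinpoint(t,c)[:2]:
      q=np.array(r["centre"]); d=q[:2]-C; print(n,t,q,round(r["confidence"],2),"ang",np.degrees(np.arctan2(d[1],d[0])).round(1),"rad",np.linalg.norm(d).round(4))
  # rectified top-down view of the dial at z=.06, 0.3mm/px, +y up, +x right
  if n=="wrist" or len(sys.argv)==2:
    s=np.arange(-80,80,.4)/1000; X,Y=np.meshgrid(C[0]+s,C[1]-s)
    T=np.array(c["camera_from_world"]); P=np.stack([X.ravel(),Y.ravel(),0*X.ravel()+.06],1)@T[:3,:3].T+T[:3,3]
    uv=cv2.projectPoints((P*[1,-1,-1]).reshape(-1,1,3),np.zeros(3),np.zeros(3),K(c),np.array(c["distortion"],float))[0].reshape(X.shape+(2,)).astype(np.float32)
    cv2.imwrite(f"pics/dial_{o['clock']:.2f}.png",cv2.remap(c["frame"],uv[...,0],uv[...,1],cv2.INTER_LINEAR)[:,:,::-1]); print(f"pics/dial_{o['clock']:.2f}.png")
E
python3 ang.py wrist
```

```text
t 15.6333 tcp [0.5157 0.1293 0.258 ] yaw_y 95.23058095273443 j [0.2456 0.3    0.1539 1.4308 0.0001 0.1543] f [-0.0209  0.1847  0.0993]
wrist dial_centre [0.5818 0.117  0.0586] 0.68 ang 180.0 rad 0.0002
wrist needle_tip [0.5619 0.1553 0.0551] 0.49 ang 117.7 rad 0.0433
wrist zero_mark [0.6142 0.0899 0.0578] 0.93 ang -40.1 rad 0.0421
pics/dial_15.63.png
```

>>> play_rows:
  plan:
    - [25,2,2.8,0,0,0,1]
    - [30,0,0,0,0,0,1]
    - [30,0,0,0,0,0,1]
    - [30,0,0,0,0,0,1]
    - [25,0,0,0,0,0,1]
    - [20,0,0,0,0,0,1]
    - [15,0,0,0,0,0,1]
    - [8,0,0,0,0,0,1]
    - [6,0,0,0,0,0,1]
    - [0,0,0,0,0,0,1]
    - [0,0,0,0,0,0,1]

```text
clock: 16.75
eef_pos: [0.5219, 0.1335, 0.0722]
tool_rot: [-0.033, 0.706, 0.033, 0.707]
ft_force: [-0.2, 0.6, -0.1]
grip_width: -0.0005
```

>>> play_rows:
  plan:
    - [3,-2,-2.5,0,0,0,1]
    - [0,0,0,0,0,0,1]
    - [0,-3.15,-0.95,-0.05,0,0,1]
    - [0,-3.15,-0.95,-0.05,0,0,1]
    - [0,-3.15,-0.95,-0.05,0,0,1]
    - [0,-3.15,-0.95,-0.05,0,0,1]
    - [0,-3.15,-0.95,-0.05,0,0,1]
    - [0,-3.15,-0.95,-0.05,0,0,1]

```text
clock: 17.42
eef_pos: [0.5177, 0.1119, 0.0692]
tool_rot: [-0.139, 0.692, 0.14, 0.694]
ft_force: [0.4, 0.6, -0.9]
grip_width: -0.0004
```

```bash
python3 ang.py wrist scene
```

```text
t 17.4167 tcp [0.5177 0.1119 0.0692] yaw_y 112.6936158872265 j [ 0.212   0.423  -0.1833  0.9623  0.0015 -0.1841] f [ 0.3937  0.6029 -0.9361]
pics/dial_17.42.png
scene dial_centre [0.5795 0.1186 0.0618] 0.55 ang 147.4 rad 0.003
scene needle_tip [0.5215 0.2747 0.0543] 0.71 ang 111.0 rad 0.1689
scene zero_mark [0.621  0.0988 0.0614] 0.71 ang -25.0 rad 0.043
```

>>> play_rows:
  plan:
    - [0,-3.76,-1.12,-0.06,0,0,1]
    - [0,-3.76,-1.12,-0.06,0,0,1]
    - [0,-3.76,-1.12,-0.06,0,0,1]
    - [0,-3.76,-1.12,-0.06,0,0,1]
    - [0,-3.76,-1.12,-0.06,0,0,1]
    - [0,-3.76,-1.12,-0.06,0,0,1]
    - [0,-3.76,-1.12,-0.06,0,0,1]
    - [0,-3.76,-1.12,-0.06,0,0,1]
    - [0,-3.76,-1.12,-0.06,0,0,1]
    - [0,0,0,0,0,0,1]

```text
clock: 18.65
eef_pos: [0.5289, 0.0784, 0.0683]
tool_rot: [-0.318, 0.631, 0.318, 0.631]
ft_force: [-0.5, 0.8, -0.0]
grip_width: -0.0003
```

```bash
python3 ang.py scene top
```

```text
t 18.65 tcp [0.5289 0.0784 0.0683] yaw_y 143.49349682926373 j [ 0.1469  0.4343 -0.1677  0.9689  0.0005 -0.7868] f [-0.4578  0.7903 -0.0342]
scene dial_centre [0.581 0.12  0.061] 0.61 ang 108.4 rad 0.0032
scene zero_mark [0.6235 0.1237 0.0618] 0.74 ang 9.2 rad 0.042
top zero_mark [ 0.4375 -0.275   0.0061] 0.27 ang -110.2 rad 0.4178
```

>>> play_rows:
  plan:
    - [0,-3.76,-1.12,-0.06,0,0,1]
    - [0,-3.76,-1.12,-0.06,0,0,1]
    - [0,-3.76,-1.12,-0.06,0,0,1]
    - [0,-3.76,-1.12,-0.06,0,0,1]
    - [0,-3.76,-1.12,-0.06,0,0,1]
    - [0,-3.76,-1.12,-0.06,0,0,1]
    - [0,-3.76,-1.12,-0.06,0,0,1]
    - [0,-3.76,-1.12,-0.06,0,0,1]
    - [0,-3.76,-1.12,-0.06,0,0,1]
    - [0,0,0,0,0,0,1]
    - [0,4,0,0,0,0,1]
    - [-15,0,0,0,0,0,1]
    - [-25,0,0,0,0,0,1]
    - [-25,0,0,0,0,0,1]
    - [-25,0,0,0.1,0,0,1]
    - [-25,0,-10,0.12,0,0,1]
    - [-25,0,-10,0.12,0,0,1]
    - [0,0,0,0.12,0,0,1]
    - [0,0,0,0.12,0,0,1]
    - [0,0,0,0,0,0,1]

```text
clock: 20.72
eef_pos: [0.5466, 0.0371, 0.2092]
tool_rot: [-0.305, 0.638, 0.304, 0.639]
ft_force: [-1.0, 0.2, 0.5]
grip_width: 0.0002
```

```bash
python3 ang.py wrist scene
```

```text
t 20.7167 tcp [0.5466 0.0371 0.2092] yaw_y 140.96996834425067 j [ 0.068   0.3442  0.0891  1.3141 -0.0003 -0.8216] f [-1.0452  0.2233  0.5489]
wrist dial_centre [0.5816 0.1186 0.0595] 0.76 ang 104.0 rad 0.0016
wrist needle_tip [0.5616 0.1577 0.0572] 0.51 ang 116.6 rad 0.0455
wrist needle_tip [0.5519 0.1899 0.0008] 0.38 ang 112.4 rad 0.0789
pics/dial_20.72.png
scene dial_centre [0.583  0.1182 0.0638] 0.74 ang 50.2 rad 0.0016
scene zero_mark [0.6151 0.146  0.0629] 0.57 ang 41.2 rad 0.044
```

>>> play_rows:
  plan:
    - [0,0,0,0.105,0,0,1]
    - [0,0,0,0.105,0,0,1]
    - [0,0,0,0.105,0,0,1]
    - [0,0,0,0.105,0,0,1]
    - [0,0,0,0.105,0,0,1]
    - [0,0,0,0.105,0,0,1]
    - [0,0,0,0.105,0,0,1]
    - [0,0,0,0.105,0,0,1]
    - [0,0,0,0.105,0,0,1]
    - [0,0,0,0.105,0,0,1]
    - [0,20,-8,0,0,0,1]
    - [0,25,-10,0,0,0,1]
    - [0,25,-10,0,0,0,1]
    - [0,25,-8,0,0,0,1]
    - [0,10,-4,0,0,0,1]
    - [0,0,0,0,0,0,1]
    - [0,0,0,0,0,0,1]

```text
clock: 22.53
eef_pos: [0.5235, 0.1473, 0.2081]
tool_rot: [0.055, 0.705, -0.055, 0.705]
ft_force: [0.2, 0.9, -1.2]
grip_width: 0.0003
```

```bash
python3 ang.py wrist scene
```

```text
t 22.5333 tcp [0.5235 0.1473 0.2081] yaw_y 81.10037114505542 j [ 0.2748  0.3382  0.0779  1.3108 -0.0008  0.4301] f [ 0.1817  0.895  -1.2385]
wrist dial_centre [0.5833 0.1155 0.0598] 0.7 ang -49.1 rad 0.002
wrist needle_tip [0.5599 0.1563 0.0571] 0.87 ang 119.4 rad 0.0451
pics/dial_22.53.png
scene dial_centre [0.5807 0.1204 0.0648] 0.7 ang 110.9 rad 0.0036
scene zero_mark [0.6135 0.1483 0.0633] 0.89 ang 44.8 rad 0.0444
scene zero_mark [0.5564 0.1876 0.0036] 0.3 ang 109.9 rad 0.0751
```

Positioned. I'll descend and push most of the way, with nominal post angle about 171° → 240°.

>>> play_rows:
  plan:
    - [20,0,0,0,0,0,1]
    - [30,0,0,0,0,0,1]
    - [30,0,0,0,0,0,1]
    - [25,0,0,0,0,0,1]
    - [18,0,0,0,0,0,1]
    - [10,0,0,0,0,0,1]
    - [6,0,0,0,0,0,1]
    - [0,0,0,0,0,0,1]
    - [0,0,0,0,0,0,1]
    - [0,-3.15,-0.95,-0.05,0,0,1]
    - [0,-3.15,-0.95,-0.05,0,0,1]
    - [0,-3.15,-0.95,-0.05,0,0,1]

```text
clock: 23.93
eef_pos: [0.5213, 0.1392, 0.0712]
tool_rot: [0.002, 0.706, -0.001, 0.708]
ft_force: [0.1, 1.6, -2.1]
grip_width: -0.0003
```

>>> play_rows:
  plan:
    - [0,-3.76,-1.12,-0.06,0,0,1]
    - [0,-3.76,-1.12,-0.06,0,0,1]
    - [0,-3.76,-1.12,-0.06,0,0,1]
    - [0,-3.76,-1.12,-0.06,0,0,1]
    - [0,-3.76,-1.12,-0.06,0,0,1]
    - [0,-3.76,-1.12,-0.06,0,0,1]
    - [0,-3.76,-1.12,-0.06,0,0,1]
    - [0,-3.76,-1.12,-0.06,0,0,1]
    - [0,-3.76,-1.12,-0.06,0,0,1]
    - [0,-3.76,-1.12,-0.06,0,0,1]
    - [0,-3.76,-1.12,-0.06,0,0,1]
    - [0,-3.76,-1.12,-0.06,0,0,1]
    - [0,-3.76,-1.12,-0.06,0,0,1]
    - [0,-3.76,-1.12,-0.06,0,0,1]
    - [0,-3.76,-1.12,-0.06,0,0,1]
    - [0,-3.76,-1.12,-0.06,0,0,1]
    - [0,-3.76,-1.12,-0.06,0,0,1]
    - [0,0,0,0,0,0,1]
    - [0,0,0,0,0,0,1]

```text
clock: 25.52
eef_pos: [0.5325, 0.0755, 0.0707]
tool_rot: [-0.343, 0.618, 0.342, 0.619]
ft_force: [-0.2, 1.1, -0.7]
grip_width: -0.0
```

```bash
python3 ang.py wrist scene top
```

```text
t 25.5167 tcp [0.5325 0.0755 0.0707] yaw_y 147.95316332798498 j [ 0.1409  0.435  -0.1591  0.974  -0.0002 -0.8705] f [-0.209   1.0527 -0.7197]
pics/dial_25.52.png
scene dial_centre [0.5808 0.1177 0.0634] 0.96 ang 149.7 rad 0.0014
scene dial_centre [0.5181 0.2745 0.0543] 0.58 ang 112.1 rad 0.17
```

>>> play_rows:
  plan:
    - [0,4,0,0,0,0,1]
    - [-15,0,0,0,0,0,1]
    - [-25,0,0,0,0,0,1]
    - [-25,0,0,0,0,0,1]
    - [-25,0,0,0,0,0,1]
    - [-25,0,0,0,0,0,1]
    - [-15,0,0,0,0,0,1]
    - [0,0,0,0,0,0,1]
    - [0,0,0,0,0,0,1]

```text
clock: 26.87
eef_pos: [0.5284, 0.0778, 0.2]
tool_rot: [-0.343, 0.618, 0.343, 0.619]
ft_force: [0.7, -0.3, -0.0]
grip_width: -0.0002
```

```bash
python3 ang.py wrist
```

```text
t 26.8667 tcp [0.5284 0.0778 0.2   ] yaw_y 148.05830818732457 j [ 0.1461  0.3212  0.0323  1.2797  0.0001 -0.8672] f [ 0.7137 -0.3144 -0.0221]
wrist dial_centre [0.5815 0.1164 0.0591] 0.85 ang -129.8 rad 0.0008
pics/dial_26.87.png
```

View pics/dial_26.87.png

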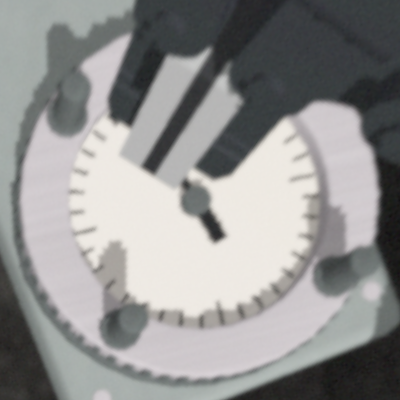

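The fingers hide the needle tip in this view, so I'll move the tool past the dial. That puts the camera above it.

>>> play_rows:
  plan:
    - [-25,0,5,0,0,0,1]
    - [-30,0,20,0,0,0,1]
    - [-25,-4,25,0,0,0,1]
    - [0,-5,25,0,0,0,1]
    - [0,-5,25,0,0,0,1]
    - [0,-5,25,0,0,0,1]
    - [0,-5,16,0,0,0,1]
    - [0,0,0,0,0,0,1]
    - [0,0,0,0,0,0,1]
    - [0,0,0,0,0,0,1]

```text
clock: 27.9
eef_pos: [0.6223, 0.184, 0.2781]
tool_rot: [-0.343, 0.619, 0.343, 0.617]
ft_force: [-0.2, -1.3, 0.8]
grip_width: -0.0
```

```bash
python3 ang.py wrist; cp pics/dial_*.png /tmp; ls pics
```

```text
t 27.9 tcp [0.6223 0.184  0.2781] yaw_y 148.0421736812129 j [ 0.2876  0.5532  0.5903  1.6107 -0.0003 -0.7254] f [-0.2267 -1.3357  0.7995]
wrist dial_centre [0.5831 0.1162 0.0591] 0.94 ang -36.0 rad 0.0014
wrist needle_tip [0.5572 0.1563 0.0592] 0.51 ang 122.3 rad 0.0465
wrist zero_mark [0.5663 0.1665 0.0572] 0.78 ang 107.6 rad 0.0519
pics/dial_27.90.png
dial_15.63.png
dial_17.42.png
dial_20.72.png
dial_22.53.png
dial_25.52.png
dial_26.87.png
dial_27.90.png
p3.png
scene.png
top.png
w1.png
w2.png
w4.png
```

View pics/dial_27.90.png

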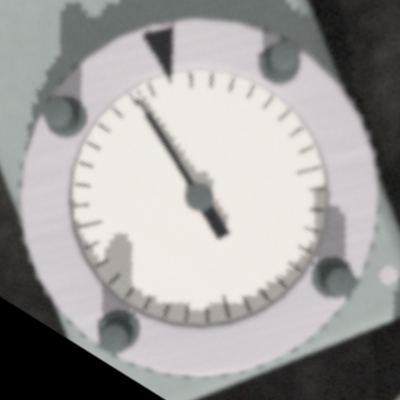

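In the rectified dial view the zero tip is at (169,78), which is about 104°. The needle line from tail (222,235) to tip (137,93) gives about 121°. About 17° more counter-clockwise is needed, so I'll go back to the same post and push.

>>> play_rows:
  plan:
    - [0,4,-16,0,0,0,1]
    - [0,5,-25,0,0,0,1]
    - [0,5,-25,0,0,0,1]
    - [0,5,-25,0,0,0,1]
    - [0,5,-25,0,0,0,1]
    - [25,0,-20,0,0,0,1]
    - [30,0,-5,0,0,0,1]
    - [25,0,0,0,0,0,1]
    - [15,0,0,0,0,0,1]
    - [25,0,0,0,0,0,1]
    - [25,0,0,0,0,0,1]
    - [25,0,0,0,0,0,1]
    - [25,0,0,0,0,0,1]
    - [15,0,0,0,0,0,1]
    - [0,0,0,0,0,0,1]
    - [0,0,0,0,0,0,1]
    - [0,0,0,0,0,0,1]

```text
clock: 29.52
eef_pos: [0.5289, 0.0775, 0.0708]
tool_rot: [-0.343, 0.618, 0.343, 0.619]
ft_force: [0.9, -0.1, 1.0]
grip_width: 0.0002
```

>>> play_rows:
  plan:
    - [0,-4,0,0,0,0,1]
    - [0,-3.15,-0.95,-0.05,0,0,1]
    - [0,-3.15,-0.95,-0.05,0,0,1]
    - [0,-3.15,-0.95,-0.05,0,0,1]
    - [0,-3.15,-0.95,-0.05,0,0,1]
    - [0,-3.15,-0.95,-0.05,0,0,1]
    - [0,-2.5,-0.75,-0.04,0,0,1]
    - [0,0,0,0,0,0,1]
    - [0,0,0,0,0,0,1]
    - [0,4,0,0,0,0,1]
    - [-15,0,0,0,0,0,1]
    - [-25,0,0,0,0,0,1]
    - [-25,0,0,0,0,0,1]
    - [-25,0,0,0,0,0,1]
    - [-25,0,0,0,0,0,1]
    - [-15,0,0,0,0,0,1]
    - [-30,0,0,0,0,0,1]
    - [-30,0,0,0,0,0,1]
    - [-20,0,0,0,0,0,1]
    - [0,0,0,0,0,0,1]

```text
clock: 31.18
eef_pos: [0.5438, 0.0641, 0.2851]
tool_rot: [-0.431, 0.559, 0.427, 0.565]
ft_force: [-0.5, -0.3, -0.5]
grip_width: 0.0001
```

>>> play_rows:
  plan:
    - [0,-2,12,0,0,0,1]
    - [0,-4,25,0,0,0,1]
    - [0,-5,28,0,0,0,1]
    - [0,-5,28,0,0,0,1]
    - [0,-5,28,0,0,0,1]
    - [0,-2,15,0,0,0,1]
    - [0,0,5,0,0,0,1]
    - [0,0,0,0,0,0,1]
    - [0,0,0,0,0,0,1]
    - [0,0,0,0,0,0,1]

```text
clock: 32.02
eef_pos: [0.6006, 0.1928, 0.279]
tool_rot: [-0.429, 0.563, 0.429, 0.562]
ft_force: [0.3, -0.7, -0.4]
grip_width: 0.0001
```

```bash
python3 ang.py wrist; python3 -c "
import cv2,glob
f=sorted(glob.glob('pics/dial_3*'))[-1]; cv2.imwrite('pics/z1.png',cv2.resize(cv2.imread(f)[20:280,40:300],None,fx=2.3,fy=2.3,interpolation=cv2.INTER_CUBIC))"
```

```text
t 32.0167 tcp [0.6006 0.1928 0.279 ] yaw_y 164.61422747473347 j [ 0.3108  0.5081  0.5188  1.5827 -0.0003 -0.9914] f [ 0.3478 -0.7349 -0.3583]
wrist dial_centre [0.5824 0.1195 0.0605] 0.59 ang 80.9 rad 0.0025
wrist needle_tip [0.5605 0.1566 0.0598] 0.75 ang 118.5 rad 0.0451
wrist zero_mark [0.5525 0.1595 0.0582] 0.89 ang 124.8 rad 0.0517
wrist zero_mark [0.5487 0.1866 0.0011] 0.35 ang 115.6 rad 0.0772
pics/dial_32.02.png
```

View pics/z1.png

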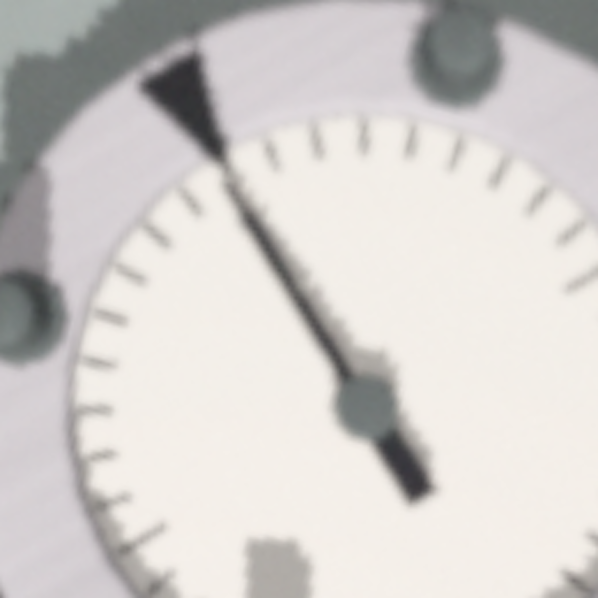

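The crop shows the zero wedge tip at (223,160) nearly on the needle tip at (228,178). A line fit will give the remaining difference.

```bash
python3 - <<'E'
import cv2,numpy as np
im=cv2.imread("pics/dial_32.02.png"); g=cv2.cvtColor(im,cv2.COLOR_BGR2GRAY)
hsv=cv2.cvtColor(im,cv2.COLOR_BGR2HSV)
# inner white face boundary -> centre of ring
h=cv2.HoughCircles(cv2.GaussianBlur(g,(5,5),0),cv2.HOUGH_GRADIENT,1,30,param1=80,param2=20,minRadius=120,maxRadius=185); print(h)
Y,X=np.mgrid[:400,:400]; c=np.array([199.5,198.]); 
if h is not None: pass
r=np.hypot(X-c[0],Y-c[1]); a=np.degrees(np.arctan2(c[1]-Y,X-c[0]))
sel=(abs(a-121)<14)
w=(g<75)&sel&(r>125)&(r<178)
n=(g<75)&((sel&(r>25)&(r<100))|((abs(a+59)<20)&(r>20)&(r<55)))
for k,m in (("wedge",w),("needle",n)):
    p=np.stack([X[m],Y[m]],1).astype(np.float32); l=cv2.fitLine(p,cv2.DIST_HUBER,0,.01,.01).ravel(); ang=np.degrees(np.arctan2(-l[1],l[0]))%180
    nrm=np.array([-l[1],l[0]]); print(k,m.sum(),"ang",ang,"offset of line from c px",nrm@(c-l[2:]),"centroid ang",np.degrees(np.arctan2(c[1]-p[:,1].mean(),p[:,0].mean()-c[0])))
hub=(g>80)&(g<150)&(r<14); print("hub",X[hub].mean(),Y[hub].mean())
E
```

```text
[[[198.5 197.5 178.9]
  [183.5 167.5 145.9]
  [228.5 179.5 145.9]
  [228.5 220.5 140.3]
  [183.5 224.5 147. ]
  [214.5 150.5 159.1]]]
wedge 518 ang 120.183716 offset of line from c px -0.191587560503649 centroid ang 120.26066697372222
needle 166 ang 120.72239 offset of line from c px 1.3888493199192453 centroid ang -56.70123164391126
hub 199.87845303867402 197.30202578268876
```

The wedge is at 120.2° and the needle at 120.7°, which is aligned. I'll do a last check of the bench and hand in.

```bash
python3 - <<'E'
from h import *
c=camera("scene")
for t in ["bottle","flask","wash_bottle","beaker","jar"]:
  for r in pinpoint(t,c)[:4]: print(t,np.array(r["centre"]),r["confidence"])
print(get_obs()["ft_force"]); print(job_done())
E
```

```text
bottle [ 0.3589 -0.4988  0.0005] 0.97
bottle [0.5211 0.2728 0.0543] 0.91
bottle [ 0.5847 -0.1926 -0.0015] 0.74
flask [ 0.4343 -0.2756 -0.0018] 0.91
wash_bottle [ 0.6932 -0.0156  0.0008] 0.92
wash_bottle [0.5571 0.1876 0.0018] 0.66
beaker [ 0.4429  0.0918 -0.0013] 0.81
jar [ 0.5478 -0.3245  0.0012] 0.73
[ 0.6838  0.4305 -0.1521]
the job is handed in; nothing more can be done
None
```

The front blue-capped bottle is standing released in the pan ring. I turned the bezel counter-clockwise with the shut fingers, in three pushes on two posts, until its zero mark met the needle. The job was handed in at about 32 s of robot time.

- **Alignment:** in the last close picture the zero wedge was at 120.2° and the needle at 120.7°. A reading by eye of the same picture gave a gap of about 1.5°.
- **Bottle:** it was found at (0.521, 0.273) with its base 54 mm above the bench, so it is seated in the sunken pan.
- **Bystanders:** the flask, jar, beaker and wash bottle were within about 8 mm of their first sightings. That is a bit more than the network's nominal 4 mm error. Nothing touched them as far as the force readings show.
- **Disagreements:** the networks' needle and zero-mark angles scattered by a few degrees (118.5° and 124.8° at the end), so I relied on the line fit for the final alignment.

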